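# Draw the mixing spatula out of the half-covered instrument box

### The arm

A 6-joint arm with a two-finger parallel gripper is mounted at the origin on the work surface. World frame = base frame: x ahead of the robot, y to its left, z up, the work surface at z = 0. Lengths are in m, angles in rad, forces in N, time in s.
With the tool pointing down it reaches from about 0.25 to 0.775 m from the base axis. Payload 4 kg.
Tool frame: the origin (TCP) lies at the very end of the fingers, on their centre line; the grasp point (between the pads) lies 19 mm behind it; z points along the fingers, y is the line along which they close (so a half turn about z gives the same grasp; the last joint's range is limited). The gripper opens to 94 mm and grips with 3 to 60 N. Pads are 16 mm wide; open, the fingers measure 119 mm over their backs; the gripper's body (75 mm by 177 mm) begins 78 mm behind the grasp point.
Start: joints at [-1.259, 0.087, 1.371, -0, 1.684, -0.103], TCP at [0.222, -0.503, 0.206] pointing down, gripper open.
Joint ranges: [-3.1, 3.1], [-0.76, 2.03], [0.27, 2.55], [-1.08, 4.22], [0.17, 2.65], [-2.57, 2.57]. Speed limits (rad/s): [2.79, 2.79, 3.14, 3.14, 3.14, 3.14].

### API

Orientations are given as a 3x3 rotation matrix whose columns are the frame's x, y, z axes.
In Python, from rig import manip, camera, get_calibration gives the robot as it stands.
- The arm moves only by the shell command python3 -m handwheel 'ROWS' [FORCE]. ROWS is a JSON object of lists of equal length, an entry for each row: "hand": the closure, from -1 (fully open) to 1 (shut); "slide": the shift along the tool's x, y, z in mm, a list of three; "turn": the turn about the tool's z in rad. A call has 1 to 12 rows; each row shifts and turns the commanded pose from where the row before left it, along the tool's axes as they then stand; what a row does not reach is not made up. A row lasts 1/10 s, in which the tool goes at most 50 mm and 8.59 degrees, less where a joint would pass 70% of its speed; a pose out of reach is approached as far as the arm can. A call is refused whole if a number of a shift passes 50 or a number of a turn 0.15, either way. A call with a gripper value outside its range is refused whole. The fingers move at their own pace and stop on an object; FORCE is the grip in N (left out, the last holds). Time passes only in rows, so rows that do not move let the fingers close. It gives the time, the measured TCP pose, the force, the opening and the grip force at its end, in the units of the state.
- manip.sense(): the state, without advancing time (a new reading comes with each control period).
- camera(name): name is "scene" or "side" or "wrist"; returns the picture (384x512x3 uint8, red, green, blue); there is no depth.
- get_calibration(name): a dict with "vfov" (degrees; the focal length in pixels is half the picture's height over the tangent of half this angle, whatever the lens; pixels are square), "cx", "cy" (the principal point, pixels), "D" ([k1, k2, p1, p2, k3] as OpenCV has them; the pictures are not rectified), "rvec" (rotation vector, rad) and "tvec" (3), from world to camera coordinates, as OpenCV has them. Camera axes: x right, y down, z forward; pixel columns grow to the right and rows downward; lengths in m; the calibration is good to about 2 mm. A picture is of the moment at which its call begins: read the wrist's pose just before it. get_calibration takes no time and is no camera call; for the wrist camera it gives the pose at the moment of the call.
- manip.job_done(): hands the job in; it is judged then, once.
The state is a dict: "clock": time; "joints": joint angles; "qvel": joint speeds; "effort": joint torques, N m; "eef_pos": TCP position; "tcp_rot": TCP orientation; "contact_force": force on the tool from outside, world axes, zero at the start; "ft_torque": the same for the moment, N m; "width": opening from 0.0 (shut) to 1.0 (fully open); "grip_force": force on a finger pad.
Only numpy, scipy, OpenCV 4.12 (cv2) and the standard library are available. Lean on these libraries where they do the work, as an engineer would, in place of code of your own. Each camera call takes 0.05 s, during which the arm holds its last target. There are 200 camera calls.

### The job

Take the mixing spatula by its handle, slant it out through the window of the half-covered instrument box, and hold it a few centimetres above the middle of the glass mixing slab with its blade pointing down at a slant or steeper, over the slab. Finish while still holding it there, motionless and touching nothing but the gripper. Leave the box, the slab and everything else on the table standing where they are.

Things in the scene. Friction and masses are not known exactly. Their poses are not given: they have to be found in the camera images.
- spatula: mixing spatula, 190 long, about 70 g, lying flat on the box floor, blade hidden under the cover, the last 90 to 115 mm of its handle showing in the window. Origin: middle of its length, on the underside. x runs from blade to handle, z up. Handle: white resin bar 12 x 12 with dark rings, x = -25 to +95, grasped across y. Steel blade: 15 wide, 4 thick, x = -95 to -21, flush with the underside
- blade_tip (a point): end of the spatula's blade (x = -95, z = 2 in the spatula frame)
- blade (a point): middle of the spatula's blade (x = -60, z = 2 in the spatula frame)
- handle_end (a point): butt end of the spatula's handle (x = +95, z = 6 in the spatula frame)
- box: loose steel box, 1.5 kg, 250 (x) x 130 (y) x 70 high; walls, floor and fixed cover 4 thick (floor top z = 4, cover 66 to 70). Origin: centre of underside; x along its length, away from the robot within 20 degrees. Only opening: a window in the cover, x = -15 to +105, y = -50 to +50. The spatula is longer than the window, even cornerwise: it comes out only slanted, handle end first
- window (a point): centre of the window (120 x 100) at the level of the cover's top, 70 above the box's underside
- slab: loose pale greenish glass mixing slab, 150 (x) x 80 (y) x 12 thick, lying on the table to the left or right of the box. Origin: centre of its underside
- tray: bystander: loose shallow steel tray, 180 x 90 x 18 high, with three instruments fixed in it, on the other side of the box from the slab. Origin: centre of its underside
- canister: bystander: loose lidded round steel canister, diameter 80, 86 high with its knob, beyond the slab or the tray, farther from the robot. Origin: centre of its underside
- bottle: bystander: loose white plastic bottle, diameter 36, 65 high, on the other side from the canister. Origin: centre of its underside
Mind the look-alikes: they are no part of the job. What is shaped like the slab but pink is not meant.

How it is judged:
On the way:
1. the whole spatula is out of the box, held above its cover (height (world z) of each of blade_tip, handle_end above 0.078 m and contact force between spatula and the fingers above 0.5 N), for 0.1 s.
At the end, for the whole second after the job is handed in: gripper holds the spatula still, touching nothing else; blade middle within 60 mm, seen from above, of the slab centre, blade tip 10 to 148 mm above the slab top, blade end at least 18 degrees below level; box, slab, tray, canister, bottle within 30 mm of their starts (contact force between spatula and the fingers above 0.5 N and horizontal distance between blade and slab below 0.06 m and height (world z) of blade_tip between 0.022 and 0.16 m and angle between spatula's own x axis and vertical below 1.25 rad and linear speed of spatula below 0.03 m/s and contact force between spatula and slab below 0.1 N and contact force between spatula and box below 0.1 N and contact force between spatula and tray below 0.1 N and contact force between spatula and canister below 0.1 N and contact force between spatula and bottle below 0.1 N and distance of each of box, slab, tray, canister, bottle from where it was at the start of the episode below 0.03 m); the arm keeps its last pose, push and grip.
It fails at once if box shifted by more than 30 mm or tipped (distance of box from where it was at the start of the episode above 0.03 m or angle between box's own z axis and vertical above 0.3 rad).
It fails at once if slab shifted by more than 30 mm or tipped (distance of slab from where it was at the start of the episode above 0.03 m or angle between slab's own z axis and vertical above 0.3 rad).
It fails at once if tray shifted by more than 30 mm or tipped (distance of tray from where it was at the start of the episode above 0.03 m or angle between tray's own z axis and vertical above 0.3 rad).
It fails at once if canister shifted by more than 30 mm or tipped (distance of canister from where it was at the start of the episode above 0.03 m or angle between canister's own z axis and vertical above 0.3 rad).
It fails at once if bottle shifted by more than 30 mm or tipped (distance of bottle from where it was at the start of the episode above 0.03 m or angle between bottle's own z axis and vertical above 0.3 rad).
It also fails if it takes over 40 s, if anything falls off the work surface, if the arm or the gripper's body presses on something with over 40 N, if the wrist force passes 120 N, or if a joint passes its speed limit or range.

## Working session

There is one attempt and no reset: what is moved stays moved. The work goes in short steps, Python scripts to look and compute and a shell command to move; the robot and the scene stay as the last step left them, time stands still between calls to the robot, and variables do not carry over. Pictures are saved under pics/ and viewed, at most 10 in all, crops included, and the job is handed in when it is done.

```bash
ls; mkdir -p pics; python3 - <<'E'
from rig import manip, camera, get_calibration
import cv2, numpy as np
ims=[]
for n in ["scene","side"]:
    im=camera(n); cv2.imwrite(f"pics/{n}0.png",im[:,:,::-1]); c=get_calibration(n); print(n,c)
s=manip.sense(); print(s)
E
```

```text
pics
scene {'vfov': 55.34811036623488, 'cx': 261.6234936478925, 'cy': 196.8489803463664, 'D': array([-0.08390328,  0.        ,  0.        ,  0.        ,  0.        ]), 'rvec': array([ 2.18961283,  1.03715962, -0.41046291]), 'tvec': array([-0.47747833, -0.15261075,  1.3592406 ])}
side {'vfov': 55.7214042439, 'cx': 259.81334880831616, 'cy': 189.97696522460572, 'D': array([-0.01500737,  0.        ,  0.        ,  0.        ,  0.        ]), 'rvec': array([ 0.46636335, -2.65511705,  1.31925311]), 'tvec': array([0.55311717, 0.06184423, 1.11503174])}
{'clock': 0.1, 'joints': array([-1.25911467e+00,  8.78980194e-02,  1.37203840e+00, -2.22511119e-05,
        1.68358382e+00, -1.03073639e-01]), 'qvel': array([-0.00025665, -0.00104397, -0.00263187,  0.00238213, -0.00130477,
        0.00060536]), 'effort': array([ 1.79716681e-03, -3.41253626e+01, -3.03301549e+01,  7.19982293e-02,
        3.04431806e-02, -1.08199974e-04]), 'eef_pos': array([ 0.22148952, -0.5029214 ,  0.20444479]), 'tcp_rot': array([[ 9.15216008e-01,  4.02963129e-01, -6.12154607e-04],
       [ 4.02963555e-01, -9.15214200e-01,  1.82792449e-03],
       [ 1.76333581e-04, -1.91962175e-03, -9.99998142e-01]]), 'contact_force': array([-0.30373903,  0.15696467, -1.07224236]), 'ft_torque': array([ 0.06003617, -0.00939481, -0.05332051]), 'grip_force': 0.0, 'width': 1.0011433295373682}
```

View pics/scene0.png

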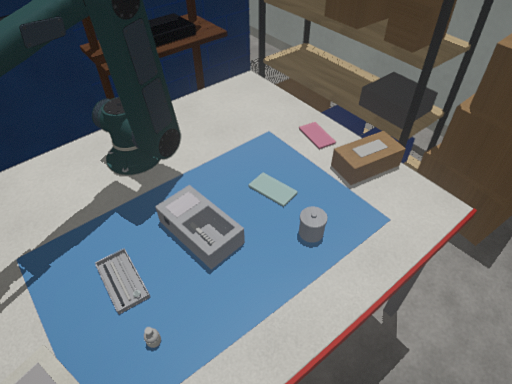

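View pics/side0.png

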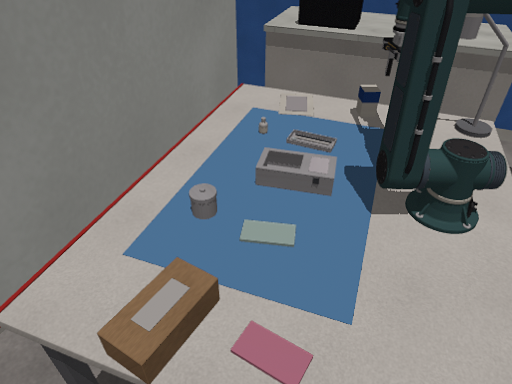

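Spatula candidates: a white ringed handle in the box window (scene ~207,235) fits the description. The instruments in the tray (~122,280) are fixed and don't qualify. Slab candidates: the pale green one (scene 273,189) fits, while the pink one (317,135) is the decoy. I'll check this in a close crop.

```bash
python3 - <<'E'
import cv2, numpy as np
a=cv2.imread("pics/scene0.png")[180:272,150:250]; b=cv2.imread("pics/side0.png")[140:200,250:345]
a=cv2.resize(a,None,fx=4,fy=4,interpolation=cv2.INTER_CUBIC); b=cv2.resize(b,None,fx=4,fy=4,interpolation=cv2.INTER_CUBIC)
o=np.zeros((370,800,3),np.uint8); o[:368,:400]=a; o[:240,400:780]=b
cv2.imwrite("pics/crop1.png",o)
E
```

```text
(no output)
```

View pics/crop1.png

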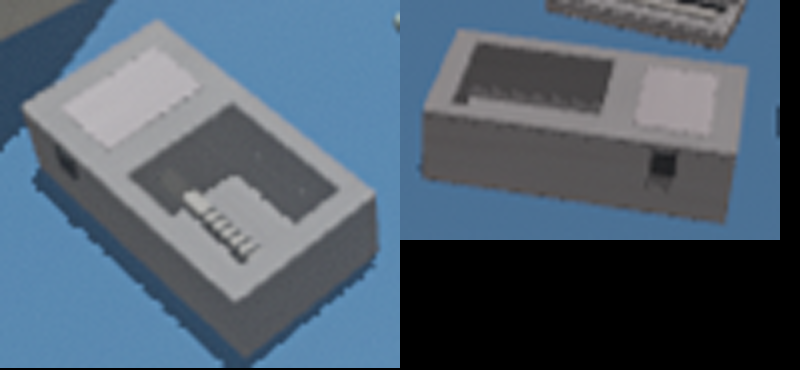

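The crop shows the ringed white handle lying in the window, from about scene pixel (197,229) to its end near (212,244), beside the near-left window edge. The cover corners are clear. Next I'll cast rays.

```bash
cat > h.py <<'E'
import cv2, numpy as np
from rig import manip, camera, get_calibration
def ray(cal,uv):
    f=192/np.tan(np.radians(cal["vfov"]/2)); K=np.array([[f,0,cal["cx"]],[0,f,cal["cy"]],[0,0,1]])
    n=cv2.undistortPoints(np.array(uv,float).reshape(-1,1,2),K,cal["D"]).reshape(-1,2)
    R=cv2.Rodrigues(cal["rvec"])[0]; return -R.T@cal["tvec"], np.c_[n,np.ones(len(n))]@R
def plane(cal,uv,z):
    o,d=ray(cal,uv); return o+d*((z-o[2])/d[:,2])[:,None]
E
python3 - <<'E'
from h import *
np.set_printoptions(precision=4,suppress=True)
c=get_calibration("scene"); C=lambda p:np.array(p)/4+[150-.4,180-.4]
print("cover",plane(c,C([(22,105),(155,20),(378,195),(235,300)]),.07)[:,:2])
print("window",plane(c,C([(235,103),(338,188),(128,178)]),.07)[:,:2])
print("handle",plane(c,C([(188,190),(250,245)]),.016)[:,:2])
c2=get_calibration("side"); D=lambda p:np.array(p)/4+[250-100-.4,140-.4]
print("cover side",plane(c2,D([(424,110),(460,30),(748,67),(738,153)]),.07)[:,:2])
print("handle side",plane(c2,D([(470,100),(600,105)]),.016)[:,:2])
for n,cc in (("scene",c),("side",c2)):
    im=cv2.imread(f"pics/{n}0.png"); hsv=cv2.cvtColor(im,cv2.COLOR_BGR2HSV)
    m=cv2.inRange(hsv,(60,12,110),(95,90,255)); 
    k,l,st,ce=cv2.connectedComponentsWithStats(m)
    for i in np.argsort(-st[1:,4])[:3]+1:
        r=cv2.boxPoints(cv2.minAreaRect(np.argwhere(l==i)[:,::-1].astype(np.float32)))
        print(n,st[i],ce[i],plane(cc,ce[i],.012)[0,:2])
E
```

```text
cover [[ 0.3421 -0.0776]
 [ 0.3277  0.0483]
 [ 0.5795  0.0778]
 [ 0.5902 -0.0507]]
window [[ 0.442   0.0482]
 [ 0.5565  0.0597]
 [ 0.454  -0.0518]]
handle [[ 0.4494 -0.0061]
 [ 0.522   0.0013]]
cover side [[ 0.5757  0.075 ]
 [ 0.5895 -0.054 ]
 [ 0.3426 -0.0826]
 [ 0.3278  0.0455]]
handle side [[ 0.5709 -0.0303]
 [ 0.4617 -0.063 ]]
scene [249 173  48  33 769] [272.8921 188.5696] [0.4677 0.2827]
scene [134 291   6   6  30] [136.2667 293.6333] [ 0.5367 -0.2527]
scene [355  63   9   5  12] [359.0833  65.3333] [0.0718 1.2033]
side [ 240  220   56   25 1068] [268.0131 232.0843] [0.461  0.2869]
side [ 74 227  10  10  10] [ 78.5 231.5] [0.9549 0.4678]
side [ 61 239  10  10  10] [ 65.5 243.5] [0.9549 0.517 ]
```

```bash
python3 -m handwheel '{"hand":[0.2,0.2,0.2,0.2,0.2,0.2,0.2,0.2,0.2,0.2,0.2,0.2],"slide":[[0,0,-10],[0,0,-10],[27,-38,-10],[27,-38,-10],[27,-38,-10],[27,-38,-10],[27,-38,-10],[27,-38,-10],[27,-38,-10],[27,-38,-10],[27,-38,0],[27,-38,0]],"turn":[0.15,0.15,0,0,0,0,0,0,0,0,0,0]}'
python3 -m handwheel '{"hand":[0.2,0.2,0.2],"slide":[[20,-40,0],[20,-40,0],[0,0,0]],"turn":[0,0,0]}'
python3 - <<'E'
from h import *
im=camera("wrist"); cv2.imwrite("pics/w1.png",im[:,:,::-1]); c=get_calibration("wrist")
print(ray(c,[(256,192)]))
E
```

```text
clock: 1.3
eef_pos: [0.4469, -0.0931, 0.3057]
tcp_rot: [[0.993, 0.115, 0.001], [0.115, -0.993, -0.0], [0.001, 0.001, -1.0]]
contact_force: [0.2, -0.5, -0.3]
width: 0.406
grip_force: 0.0
clock: 1.6
eef_pos: [0.4776, -0.0063, 0.3044]
tcp_rot: [[0.992, 0.122, -0.002], [0.122, -0.992, 0.002], [-0.001, -0.002, -1.0]]
contact_force: [-0.0, 0.1, -0.3]
width: 0.399
grip_force: 0.0
(array([0.55964337, 0.00155713, 0.48454924]), array([[-0.29147795, -0.04007904, -0.95580494]]))
```

View pics/w1.png

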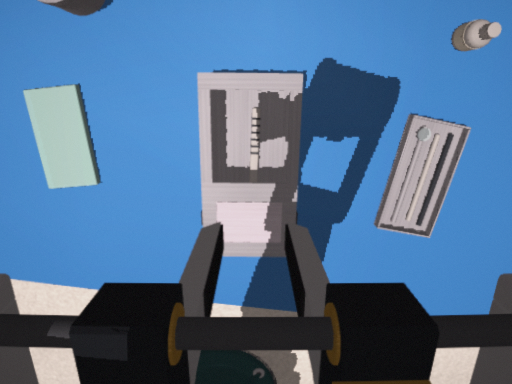

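The wrist view shows the handle in the window: butt end near (254,107), running down to about (254,180). The slab is at (62,137), the tray at (423,175), the bottle at (477,35), and the canister at the upper left.

```bash
python3 - <<'E'
from h import *
np.set_printoptions(precision=4,suppress=True)
c=get_calibration("wrist"); im=cv2.imread("pics/w1.png")
g=im[95:190,225:285].min(axis=2)
for r in range(5,95,5): 
    xs=np.where(g[r]>110)[0]; print(95+r, g[r,22:40:1])
print("cover far",plane(c,[(198,73),(303,72),(202,201)],.07)[:,:2])
print("win",plane(c,[(210,89),(294,89),(295,184),(211,183)],.07)[:,:2])
print("handle",plane(c,[(254.5,107),(254,140),(254,170),(254,183)],.016)[:,:2])
m=cv2.inRange(cv2.cvtColor(im,cv2.COLOR_BGR2HSV),(60,12,110),(95,90,255))
k,l,st,ce=cv2.connectedComponentsWithStats(m); i=1+np.argmax(st[1:,4]); print("slab",st[i],plane(c,ce[i],.012))
E
```

```text
100 [176 182 186 186 183 184 187 185 187 187 184 175 122  82  77  76  78  78]
105 [180 183 187 186 184 185 184 184 185 188 180 123  83  78  74  80  80  78]
110 [180 184 186 186 183 186 197 202 194 135  89  84  83  77  74  79  78  79]
115 [182 182 188 186 171 183 198 202 201 194 137  89  83  77  77  76  78  77]
120 [182 185 189 185 160 174 192 196 189 134  87  75  70  73  76  80  78  78]
125 [181 186 188 182 136  99  88  88  81  64  45  38  40  66  75  79  77  76]
130 [182 186 188 187 170 182 195 199 192 138  89  82  76  75  79  78  79  80]
135 [183 187 189 189 190 199 203 202 195 142  91  82  77  76  75  77  76  77]
140 [184 187 188 161 147 147 144 139 131  96  64  55  63  72  77  81  84  81]
145 [183 184 184 141 117 135 142 143 144 143 132  95  90 157 184 187 184 182]
150 [185 185 186 173 185 199 198 198 198 193 178 127 140 173 183 187 182 183]
155 [185 187 187 181 191 198 196 195 195 191 172 122 136 171 182 185 183 178]
160 [184 185 187 188 197 201 201 199 198 194 166 120 158 181 183 185 183 181]
165 [167 172 167 186 199 201 198 199 196 190 144 104 154 180 184 182 180 179]
170 [73 75 77 87 97 95 97 98 97 91 82 72 74 75 74 73 72 74]
175 [72 76 75 82 84 84 83 84 84 82 76 76 72 73 75 77 74 74]
180 [73 74 78 83 84 85 83 84 83 79 77 72 74 72 75 75 74 74]
185 [181 180 181 180 178 182 183 182 180 181 182 182 180 180 181 180 182 179]
cover far [[ 0.5766  0.0734]
 [ 0.593  -0.0545]
 [ 0.4115  0.0561]]
win [[ 0.5594  0.0572]
 [ 0.5719 -0.0465]
 [ 0.4507 -0.0667]
 [ 0.4386  0.0459]]
handle [[ 0.5423 -0.0006]
 [ 0.4955 -0.0055]
 [ 0.4508 -0.0109]
 [ 0.4306 -0.0133]]
slab [  24   85   74  103 5095] [[0.4679 0.2818 0.012 ]]
```

```bash
python3 -m handwheel '{"hand":[0.2,0.2,0.2,0.2,0.2,0.2,0.2,0.2],"slide":[[26,2,20],[26,1,20],[0,0,40],[0,0,40],[0,0,40],[0,0,30],[0,0,10],[0,0,0]],"turn":[0.02,0,0,0,0,0,0,0]}' 4
python3 - <<'E'
from h import *
im=camera("wrist"); cv2.imwrite("pics/w2.png",im[:,:,::-1])
s=manip.sense(); print(s["eef_pos"],s["tcp_rot"][:,0])
# TCP at handle level projected
c=get_calibration("wrist"); f=192/np.tan(np.radians(c["vfov"]/2)); K=np.array([[f,0,c["cx"]],[0,f,c["cy"]],[0,0,1]])
for z in (s["eef_pos"][2],.016): 
    p=s["eef_pos"].copy(); p[2]=z; print(cv2.projectPoints(p,c["rvec"],c["tvec"],K,c["D"])[0].ravel())
E
```

```text
clock: 2.45
eef_pos: [0.5276, -0.0095, 0.1039]
tcp_rot: [[0.996, 0.093, -0.004], [0.093, -0.996, -0.0], [-0.004, -0.0, -1.0]]
contact_force: [-0.4, -0.3, 0.6]
width: 0.402
grip_force: 0.0
[ 0.52901516 -0.00942753  0.1059524 ] [9.95634537e-01 9.33373640e-02 6.83223048e-05]
[254.8812954  235.27260987]
[254.67014372 192.34731365]
```

View pics/w2.png

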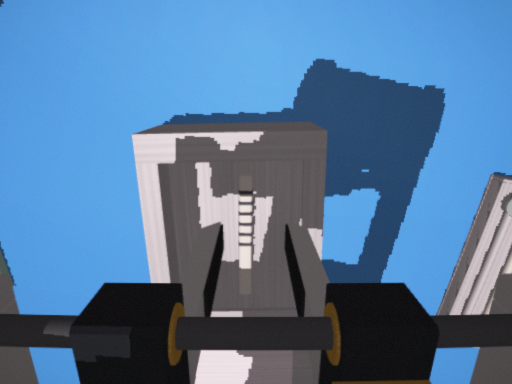

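The handle now shows at column ~246, with its butt end at row ~176. The TCP projects to (254.7,192), so a sideways correction is needed.

```bash
python3 - <<'E'
from h import *
c=get_calibration("wrist"); s=manip.sense(); R=s["tcp_rot"]
P=plane(c,[(246,176),(245.5,192),(245.5,240),(245.5,290)],.016); print(P)
print(((P-s["eef_pos"])@R)*1000)
print("window",((plane(c,[(160,163),(304,163)],.07)-s["eef_pos"])@R)*1000)
E
```

```text
[[ 5.43148116e-01 -5.12744424e-04  1.60000000e-02]
 [ 5.28580693e-01 -1.32306917e-03  1.60000000e-02]
 [ 4.82241006e-01 -5.28348690e-03  1.60000000e-02]
 [ 4.28822271e-01 -9.83452078e-03  1.60000000e-02]]
[[ 14.89720033  -7.59019715  89.95059608]
 [  0.31773732  -8.1430943   89.9493943 ]
 [-46.18931115  -8.52518871  89.94607469]
 [-99.79962939  -8.97998465  89.94224273]]
window [[ 37.81345616 -65.55250095  35.93059625]
 [ 37.72777971  33.92162905  35.96759422]]
```

```bash
python3 -m handwheel '{"hand":[0.2,0.2,0.2,0.2,0.2,0.2,0.2],"slide":[[2,-8,0],[0,0,30],[0,0,30],[0,0,20],[0,0,10],[0,0,6],[0,0,0]],"turn":[0,0,0,0,0,0,0]}' 4
python3 -m handwheel '{"hand":[0.2,1,1,1,1,1,1,1],"slide":[[0,0,0],[0,0,0],[0,0,0],[0,0,0],[0,0,0],[0,0,0],[0,0,0],[0,0,0]],"turn":[0,0,0,0,0,0,0,0]}' 4
```

```text
clock: 3.2
eef_pos: [0.5309, -0.0002, 0.0103]
tcp_rot: [[0.995, 0.095, 0.001], [0.095, -0.995, -0.0], [0.001, 0.0, -1.0]]
contact_force: [-0.1, -0.4, 0.6]
width: 0.397
grip_force: 0.0
clock: 4.0
eef_pos: [0.5305, -0.0004, 0.0099]
tcp_rot: [[0.996, 0.095, 0.001], [0.095, -0.996, -0.0], [0.001, 0.0, -1.0]]
contact_force: [-0.6, -0.6, 3.4]
width: 0.125
grip_force: 4.0
```

```bash
python3 -m handwheel '{"hand":[0.6,0.6,0.6,0.6,1,1,1,1],"slide":[[0,0,0],[0,0,0],[0,0,3],[0,0,0],[0,0,0],[0,0,0],[0,0,0],[0,0,0]],"turn":[0,0,0,0,0,0,0,0]}' 5
python3 -m handwheel '{"hand":[1,1,1,1,1,1,1,1],"slide":[[0,0,-6],[0,0,-6],[0,0,-6],[0,0,-6],[0,0,-6],[0,0,-6],[0,0,0],[0,0,0]],"turn":[0,0,0,0,0,0,0,0]}' 5
python3 - <<'E'
from h import *
im=camera("wrist"); a=im[:,:,::-1]; b=camera("scene")[170:270,140:260,::-1]; b=cv2.resize(b,(288,240))
o=np.zeros((384,800,3),np.uint8); o[:,:512]=a; o[:240,512:]=b; cv2.imwrite("pics/l1.png",o)
E
```

```text
clock: 4.8
eef_pos: [0.5301, -0.0003, 0.0064]
tcp_rot: [[0.996, 0.095, -0.0], [0.095, -0.996, -0.0], [-0.0, 0.0, -1.0]]
contact_force: [-1.1, -0.1, -0.6]
width: 0.125
grip_force: 5.0
clock: 5.6
eef_pos: [0.5304, -0.0003, 0.0427]
tcp_rot: [[0.996, 0.095, 0.001], [0.095, -0.996, -0.0], [0.001, 0.0, -1.0]]
contact_force: [0.2, 1.0, 0.2]
width: 0.126
grip_force: 5.0
```

View pics/l1.png

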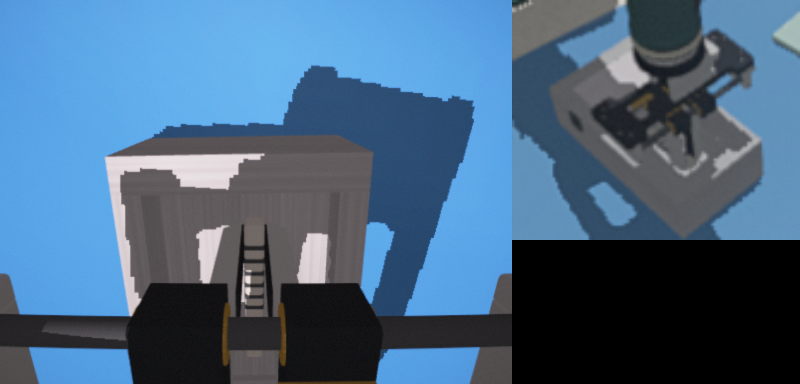

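The handle is held near its butt (top end at row 222), with its rings running back between the fingers. The tilt isn't clear from here, so I'll lift on with a light grip and check from the side.

```bash
python3 -m handwheel '{"hand":[1,1,1,1,1,1,1,1],"slide":[[0,0,0],[0,0,-5],[0,0,-5],[0,0,-5],[0,0,-5],[0,0,-5],[0,0,-5],[0,0,0]],"turn":[0,0,0,0,0,0,0,0]}' 3
python3 - <<'E'
from h import *
o=np.zeros((400,800,3),np.uint8)
o[:400,:400]=cv2.resize(camera("side")[110:210,240:340,::-1],(400,400),interpolation=cv2.INTER_CUBIC)
o[:300,400:]=cv2.resize(camera("wrist")[170:320,156:356,::-1],(400,300)); cv2.imwrite("pics/l2.png",o)
E
```

```text
clock: 6.5
eef_pos: [0.5309, -0.0004, 0.0736]
tcp_rot: [[0.996, 0.095, 0.002], [0.095, -0.996, -0.0], [0.002, 0.0, -1.0]]
contact_force: [0.6, -0.8, -1.2]
width: 0.126
grip_force: 3.0
```

View pics/l2.png

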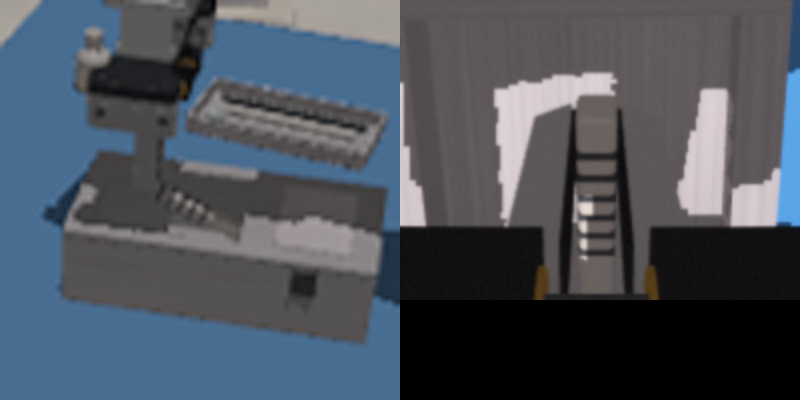

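The side view shows the handle slanting down from the fingers into the window, so it pivots freely in the light grip. I'll keep raising it, drifting outwards.

```bash
python3 -m handwheel '{"hand":[1,1,1,1,1,1,1,1,1,1],"slide":[[0,0,-6],[2,0,-8],[4,0,-8],[4,0,-8],[4,0,-8],[4,0,-8],[4,0,-8],[4,0,-8],[0,0,0],[0,0,0]],"turn":[0,0,0,0,0,0,0,0,0,0]}' 3
python3 - <<'E'
from h import *
o=np.zeros((400,800,3),np.uint8)
o[:400,:400]=cv2.resize(camera("side")[90:210,230:350,::-1],(400,400),interpolation=cv2.INTER_CUBIC)
o[:300,400:]=cv2.resize(camera("wrist")[170:320,156:356,::-1],(400,300)); cv2.imwrite("pics/l3.png",o)
E
```

```text
clock: 7.6
eef_pos: [0.5571, 0.0022, 0.1354]
tcp_rot: [[0.995, 0.095, 0.003], [0.095, -0.996, -0.0], [0.003, 0.0, -1.0]]
contact_force: [1.9, 0.7, 1.3]
width: 0.128
grip_force: 3.0
```

View pics/l3.png

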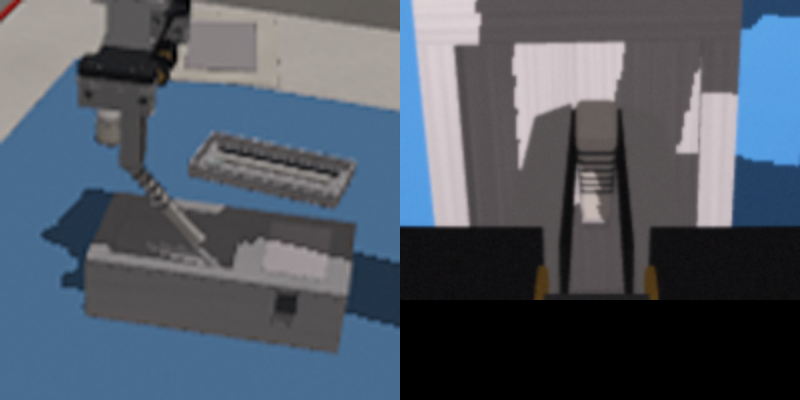

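The spatula now slants about 45° up out of the window, with the blade entering at the near edge. I'll raise it straight up.

```bash
python3 -m handwheel '{"hand":[1,1,1,1,1,1,1,1,1,1,1,1],"slide":[[0,0,-10],[0,0,-10],[0,0,-10],[-2,0,-10],[-2,0,-10],[-2,0,-10],[-2,0,-15],[-2,0,-20],[0,0,-25],[0,0,-30],[0,0,-20],[0,0,0]],"turn":[0,0,0,0,0,0,0,0,0,0,0,0]}' 3
python3 -m handwheel '{"hand":[1,1,1,1],"slide":[[0,0,0],[0,0,0],[0,0,0],[0,0,0]],"turn":[0,0,0,0]}' 40
python3 - <<'E'
from h import *
o=np.zeros((400,800,3),np.uint8)
o[:400,:400]=cv2.resize(camera("side")[50:200,220:370,::-1],(400,400),interpolation=cv2.INTER_CUBIC)
o[:400,400:]=cv2.resize(camera("scene")[120:270,140:290,::-1],(400,400)); cv2.imwrite("pics/l4.png",o)
E
```

```text
clock: 8.9
eef_pos: [0.5473, 0.0011, 0.3094]
tcp_rot: [[0.995, 0.095, 0.008], [0.095, -0.996, -0.001], [0.008, 0.002, -1.0]]
contact_force: [0.5, -0.9, -0.3]
width: 0.126
grip_force: 3.0
clock: 9.3
eef_pos: [0.5457, 0.0013, 0.3031]
tcp_rot: [[0.996, 0.095, -0.003], [0.095, -0.996, 0.0], [-0.002, -0.0, -1.0]]
contact_force: [-0.7, -1.1, -0.9]
width: 0.119
grip_force: 40.0
```

View pics/l4.png

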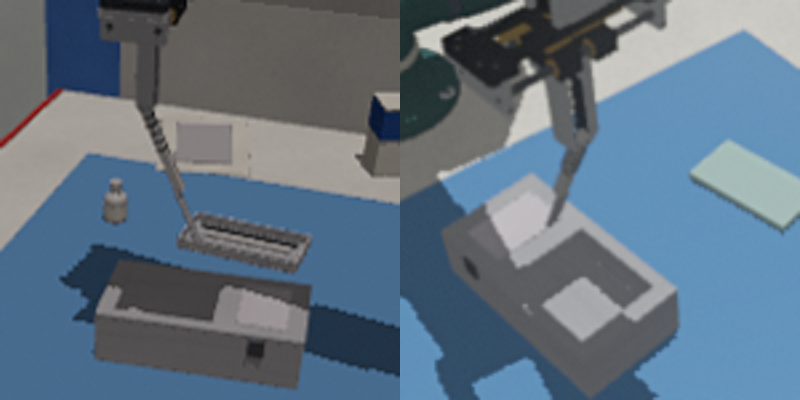

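The spatula is completely out, hanging steeply above the cover. The tip is at side px ~(292,135) and scene px ~(197,204).

```bash
python3 - <<'E'
from h import *
o1,d1=ray(get_calibration("side"),[(292.4,135.5)]); o2,d2=ray(get_calibration("scene"),[(197,204.4)])
d1=d1[0]/np.linalg.norm(d1);d2=d2[0]/np.linalg.norm(d2)
t=np.linalg.lstsq(np.c_[d1,-d2],o2-o1,rcond=None)[0]; a=o1+t[0]*d1;b=o2+t[1]*d2; tip=(a+b)/2
s=manip.sense(); e=s["eef_pos"]; R=s["tcp_rot"]; g=e+[0,0,.006]
print(tip,np.linalg.norm(a-b),np.linalg.norm(g-tip))
u=(g-tip)/np.linalg.norm(g-tip); bl=tip+.035*u; print("tilt from vertical",np.degrees(np.arccos(u[2])),"blade",bl)
d=np.array([.466,.284,0])-bl; d[2]=.085-tip[2]; print("slide mm",d@R*1000)
E
```

```text
[ 0.48633386 -0.01094617  0.15590727] 0.007180520565805719 0.16537229669168022
tilt from vertical 21.567241986157068 blade [ 0.49893746 -0.00836218  0.18845681]
slide mm [  -5.01718372 -294.15446363   70.96719091]
```

```bash
python3 -m handwheel '{"hand":[1,1,1,1,1,1,1,1,1,1,1,1],"slide":[[0,-10,0],[0,-20,0],[-1,-30,0],[-1,-34,0],[-1,-36,0],[-1,-36,0],[-1,-36,0],[0,-34,0],[0,-28,0],[0,-18,0],[0,-10,0],[0,-2,0]],"turn":[0,0,0,0,0,0,0,0,0,0,0,0]}' 40
python3 -m handwheel '{"hand":[1,1,1,1,1,1,1,1,1,1,1,1],"slide":[[0,0,5],[0,0,10],[0,0,12],[0,0,12],[0,0,12],[0,0,10],[0,0,5],[0,0,3],[0,0,0],[0,0,0],[0,0,0],[0,0,0]],"turn":[0,0,0,0,0,0,0,0,0,0,0,0]}' 40
python3 - <<'E'
from h import *
o=np.zeros((400,800,3),np.uint8)
o[:400,:400]=cv2.resize(camera("side")[100:300,170:370,::-1],(400,400),interpolation=cv2.INTER_CUBIC)
o[:400,400:]=cv2.resize(camera("scene")[80:280,140:340,::-1],(400,400)); cv2.imwrite("pics/l5.png",o)
E
```

```text
clock: 10.6
eef_pos: [0.5131, 0.2942, 0.3042]
tcp_rot: [[0.995, 0.096, -0.0], [0.096, -0.995, -0.0], [-0.0, 0.0, -1.0]]
contact_force: [-0.8, -2.0, 0.2]
width: 0.124
grip_force: 40.0
clock: 11.8
eef_pos: [0.5135, 0.2936, 0.236]
tcp_rot: [[0.995, 0.095, 0.001], [0.095, -0.996, 0.0], [0.001, -0.0, -1.0]]
contact_force: [-0.1, -0.3, -0.7]
width: 0.123
grip_force: 40.0
```

View pics/l5.png

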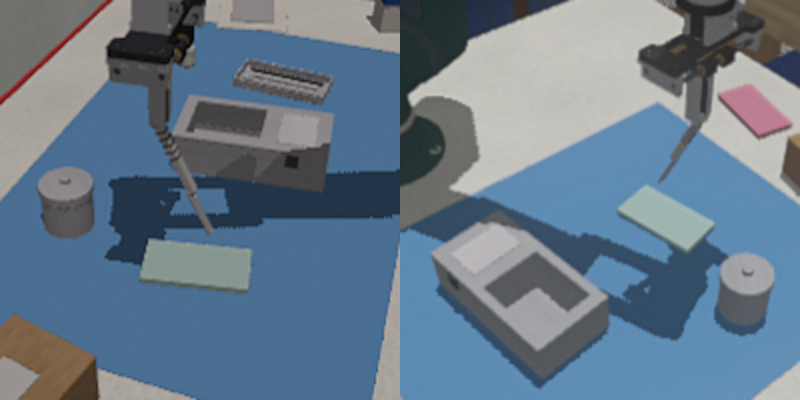

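The spatula hangs over the slab, with its tip at side (276,216.5) and scene (270,170.5). The box, canister, tray and bottle look undisturbed. I'll triangulate again to confirm.

```bash
python3 - <<'E'
from h import *
o1,d1=ray(get_calibration("side"),[(276,216.5)]); o2,d2=ray(get_calibration("scene"),[(270,170.5)])
d1=d1[0];d2=d2[0]
t=np.linalg.lstsq(np.c_[d1,-d2],o2-o1,rcond=None)[0]; a=o1+t[0]*d1;b=o2+t[1]*d2; tip=(a+b)/2
s=manip.sense(); g=s["eef_pos"]+[0,0,.006]; u=(g-tip)/np.linalg.norm(g-tip)
print(tip,np.linalg.norm(a-b),np.linalg.norm(g-tip),np.degrees(np.arccos(u[2])),tip+.035*u,s["grip_force"],abs(s["qvel"]).max())
E
```

```text
[0.44239377 0.28714162 0.0746339 ] 0.004585340436917882 0.18173696960212332 23.114049535903163 [0.45607839 0.28837056 0.10682428] 39.99977946281433 0.0029255671663128684
```

Everything is within limits: the blade is about 11 mm from the slab centre, the tip is about 63 mm above the slab top, and the tilt is about 67° below level. Handing in.

```bash
python3 -c "
from rig import manip
print(manip.job_done())"
```

```text
the job is handed in; nothing more can be done
None
```

I handed the job in with the spatula out of the box and held still over the middle of the glass slab, blade about 67° below level and its tip about 63 mm above the slab; the last pictures show nothing else disturbed, but no verdict was returned.

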